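# Release the tray's ratchet jaw and push it home

### The job

Make the remotes' compartment in the aluminium tray as long as it goes: with a fingertip press the ribbed release pad on the sliding jaw fully down, and while keeping it down push the jaw back along its toothed bar, away from the remotes, until it is fully home at the end of the bar, then let go of it and draw clear. Only press and push; lift nothing, and leave the remotes, the ring dish, the glass cube and the clear cover where they are.

Things in the scene. Friction and masses are not known exactly. Their poses are not given: they have to be found in the camera images.
- tray: Fixed open aluminium tray, 300 (its x) x 440 (its y) x 40 mm high, inner floor 4 mm up; origin under its centre, z up; yaw within 0.25 rad of 0. A toothed bar 16 mm wide, top 30 mm up, runs along its y axis at x = 0. The remotes lie in the near lane (x below -30 mm) towards the -y end; a 40 mm high divider at x = 46 mm parts off the far lane. Heights here are above the sideboard.
- jaw (a joint): Sliding jaw on the bar, m: grows along tray +y, away from the remotes; 0.168 is fully home (hard stop); starts at 0.02 to 0.09. A one-way ratchet with 8 mm teeth blocks it towards +y (after up to 8 mm of play) until the release pad is down; freed, it slides with about 3 N of friction and stays where it is left.
- release (a joint): Ribbed release pad, m pressed straight down: 0 up, 0.009 fully down (hard stop). Spring about 2 N at first, 5 N fully down. The pawl is clear of the teeth beyond 0.005: press at least 0.006 and keep it there while pushing. Let go, it springs up by itself; with the pawl on a tooth's slope it may rest anywhere up to 0.0045.
- pad_top (a point): Centre of the pad's top, which moves with pad and jaw. The pad, 50 (tray x) x 48 mm (tray y), is the bottom of the jaw's well, over the bar; its top is 47 mm high when fully up. The well is 54 mm long along tray y and open at its sides: 27 mm from here to the face of the plate (-y) and 27 mm to that of the push block (+y).
- push_face (a point): Middle of the face of the jaw's push block that looks into the well (towards tray -y), 62 mm high, straight along tray +y from the pad's centre; pushing it towards tray +y moves the jaw. The block is 50 mm wide, 14 mm thick, and its top is 74 mm high.
- plate_top (a point): Middle of the top edge of the jaw's plate, 70 mm high: 7 mm thick, 160 mm wide across the near lane (tray x -135 to +25 mm), at the remotes' end of the well.
- cover_edge (a point): Middle of the top of the free edge of the clear acrylic cover (100 x 215 x 3 mm, its top 44 mm and edge ribs 50 mm above the sideboard), which slides along tray y over the far lane and stands half open; leave it.
- tv_remote_mid (a point): Centre of the dark grey TV remote, 42 x 165 x 18 mm, lying lengthwise in the near lane; leave it.
- ac_remote_mid (a point): Centre of the beige air-conditioner remote, 48 x 130 x 20 mm, lying lengthwise in the near lane; leave it.
- ring_dish_mid (a point): Centre, half-way up, of the olive ceramic ring dish, 76 mm across, 22 mm high, in the far lane; leave it.
- glass_cube_mid (a point): Centre of the clear glass cube, 34 mm edge, in the far lane; leave it.

How it is judged:
By the outcome, as a careful person would: the job done as asked, in the order asked, and still so for the second after the job is handed in, with the robot touching nothing.
It also fails if it takes over 35 s, if anything falls off the work surface, if the arm or the gripper's body presses on something with over 40 N, if the wrist force passes 120 N, or if a joint passes its speed limit or range.

### The arm

A 6-joint arm with a two-finger parallel gripper is mounted at the origin on the work surface. World frame = base frame: x ahead of the robot, y to its left, z up, the work surface at z = 0. Lengths are in m, angles in degrees, forces in N, time in s.
With the tool pointing down it reaches from about 0.4 to 0.825 m from the base axis. Payload 7 kg.
Tool frame: the origin (TCP) lies on the front face of the gripper's body, between the roots of the fingers; the fingertips stand 66 mm ahead of it and the grasp point (between the pads) lies 47 mm ahead of it (nose_length is the distance from the TCP to the fingertips, in m); y points along the fingers, z is the direction in which the jaws open and shut, and the axes are right-handed (so a half turn about y gives the same grasp; the last joint's range is limited). The gripper opens to 88 mm and grips with 3 to 60 N. Pads are 19 mm wide; open, the fingers measure 130 mm over their backs; the gripper's body (78 mm by 193 mm) begins 47 mm behind the grasp point.
Start: joints at [-55.399, 20.546, 0.682, 0, -70.136, -16.507], TCP at [0.21, -0.642, 0.292] pointing down, gripper open.
Joint ranges: [-176.03, 176.03], [-82.01, 121.73], [-58.28, 71.71], [-173.87, 95.51], [-174.79, -0.11], [-173.66, 173.66]. Speed limits (degrees/s): [136.94, 136.94, 172.46, 180, 180, 180].

### API

Orientations are given as [roll, pitch, yaw] about the fixed x, y, z axes, in that order (R = Rz(yaw) Ry(pitch) Rx(roll)).
In Python, from plant import get_state, capture, close_job, nose_length gives the robot as it stands.
- The arm moves only by the tool apply_moves, never from a script. Its argument "rows" is a list of rows, each a list of 2 entries, a list of its own where there are three numbers: the shift along the tool's x, y, z in m, then the turn about the tool's y in degrees. In form: [[[tx, ty, tz], yaw], ...]. A call has 1 to 20 rows; each row is the pose to reach, as a shift and turn from the pose commanded when the call began, along the tool's axes at that moment; what a row does not reach only later rows make up. A row lasts 1/8 s, in which the tool goes at most 62.5 mm and 10.7 degrees, less where a joint would pass 70% of its speed; a pose out of reach is approached as far as the arm can. A call with a gripper value outside its range is refused whole. "gripper" is the opening, from 0 (shut) to 1 (fully open), set as the call begins (left out, the last holds). The fingers move at their own pace and stop on an object; "grip_force" is the grip in N (left out, the last holds). Time passes only in rows, so rows that repeat a pose let the fingers close. It gives the time, the measured TCP pose, the force and the opening at its end, in the units of the state.
- get_state(): the state, without advancing time (a new reading comes with each control period).
- capture(name): name is "scene" or "top"; returns a dict with "pixels" (400x640x3 uint8, blue, green, red), "z_map" (400x640 float32, m along the optical axis (not along the pixel's ray), 0 where there is no reading), "intrinsics" (3x3 intrinsics, pixels), "rvec" (rotation vector, rad) and "tvec" (3), from world to camera coordinates, as OpenCV has them. Camera axes: x right, y down, z forward; pixel columns grow to the right and rows downward; lengths in m; the calibration is good to about 2 mm. A picture is of the moment at which its call begins.
- close_job(): hands the job in, once; it reports no verdict.
The state is a dict: "time_s": time; "joints": joint angles; "qd": joint speeds; "joint_torque": joint torques, N m; "tcp_pos": TCP position; "eef_rot": TCP orientation; "contact_force": force on the tool from outside, world axes, zero at the start; "moment": the same for the moment, N m; "gripper_width": finger opening in m.
Only numpy, scipy, OpenCV 4.12 (cv2) and the standard library are available. Lean on these libraries where they do the work, as an engineer would, in place of code of your own. Each camera call takes 0.05 s, during which the arm holds its last target.

## Working session

There is one attempt and no reset: what is moved stays moved. The work goes in short steps, Python scripts to look and compute and a tool call to move; the robot and the scene stay as the last step left them, time stands still between calls to the robot, and variables do not carry over. Pictures are saved under pics/ and viewed, and the job is handed in when it is done.

Besides the shell and the picture viewer there is one more tool, called as a command line: name --argument value ..., lists and objects as JSON in quotes. apply_moves: Moves the arm, as the interface text tells. Its arguments: {"type":"object","properties":{"rows":{"type":"array"},"gripper":{"type":"number"},"grip_force":{"type":"number"}},"required":["rows"]}

```bash
mkdir -p pics; cat > h.py <<'E'
import numpy as np, cv2
from plant import get_state, capture, close_job, nose_length
def world(c):
    K=c["intrinsics"];R=cv2.Rodrigues(np.array(c["rvec"],float))[0];t=np.array(c["tvec"],float).ravel()
    z=c["z_map"].astype(float);v,u=np.mgrid[:z.shape[0],:z.shape[1]]
    P=np.stack([(u-K[0][2])/K[0][0]*z,(v-K[1][2])/K[1][1]*z,z],-1)
    W=(P-t)@R; W[z==0]=np.nan
    return W
def proj(c,p):
    return cv2.projectPoints(np.array(p,float).reshape(-1,3),np.array(c["rvec"],float),np.array(c["tvec"],float),np.array(c["intrinsics"],float),None)[0].reshape(-1,2)
E
python3 - <<'E'
from h import *
print(get_state(), nose_length)
for n in("scene","top"):
    c=capture(n);cv2.imwrite(f"pics/{n}0.png",c["pixels"]);np.savez(f"{n}0.npz",**c)
E
```

```text
{'time_s': 0.0, 'joints': array([-5.53980208e+01,  2.05903266e+01,  6.34143247e-01, -2.03187945e-02,
       -7.01352829e+01, -1.65077138e+01]), 'qd': array([ 0.0555579 ,  0.15108298, -0.0951192 ,  0.05067381, -0.01920605,
        0.04966096]), 'joint_torque': array([ 4.38422103e-04, -5.82718134e+01,  2.93053901e+01,  6.99716672e+00,
        6.68471883e-03, -1.82245576e-04]), 'tcp_pos': array([ 0.20951938, -0.64126173,  0.29123729]), 'eef_rot': array([-8.99068760e+01,  7.67842599e-03,  1.80873520e+01]), 'contact_force': array([ 0.73589902, -0.65695197, -0.16811143]), 'moment': array([-0.01061241, -0.00661884,  0.02332081]), 'gripper_width': 0.08760740423273779} 0.0656
```

View pics/scene0.png

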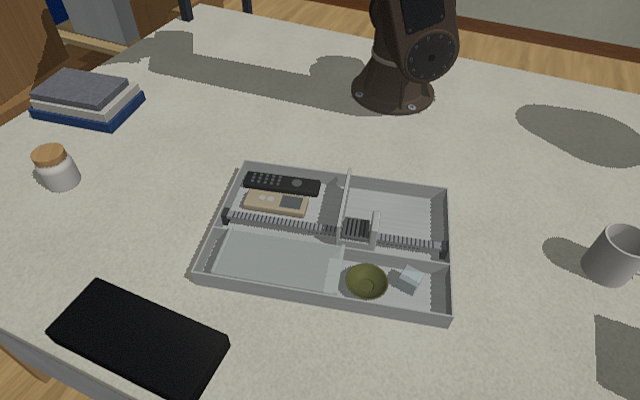

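View pics/top0.png

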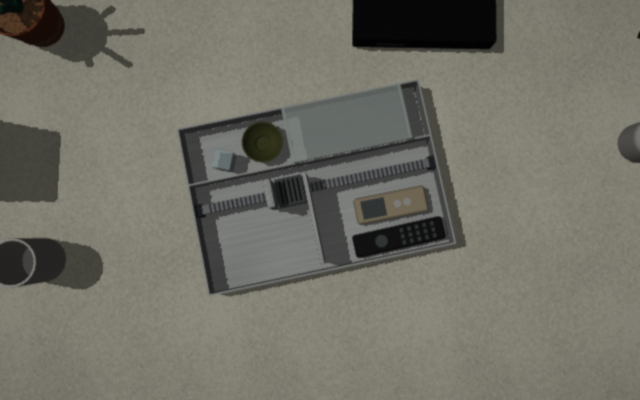

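The pictures show the jaw's dark ribbed pad at scene (355,228) and top (289,191). The push block is on its left in top (270,193) and the plate on its right at (312,220). The remotes are at the right, the -y end. Next I'll measure it.

```bash
python3 - <<'E'
from h import *
for n in("top","scene"):
    c=dict(np.load(f"{n}0.npz"));W=world(c)
    R=cv2.Rodrigues(c["rvec"])[0];print(n,"cam",-R.T@c["tvec"].ravel())
    if n=="top":
        P=W[75:300,170:465].reshape(-1,3);m=(P[:,2]>.008)&(P[:,2]<.085)
        print("table z",np.nanmedian(W[300:380,300:500,2]))
        Q=P[m].astype(np.float32)
        r=cv2.minAreaRect(Q[:,:2]*1000);print(r);print(cv2.boxPoints(r))
        for p in[(289,191),(270,193),(312,220),(312,250),(305,185),(204,210),(431,162),(285,180),(295,200),(240,203)]:print(p,W[p[1],p[0]].round(4))
    else:
        for p in[(355,228),(350,225),(375,225),(345,185),(228,215),(444,247)]:print(p,W[p[1],p[0]].round(4))
c=dict(np.load("top0.npz"));cv2.imwrite("pics/tz.png",cv2.resize(c["pixels"][160:240,250:340],None,fx=8,fy=7,interpolation=cv2.INTER_CUBIC))
c=dict(np.load("scene0.npz"));cv2.imwrite("pics/sz.png",cv2.resize(c["pixels"][160:270,320:420],None,fx=6,fy=5,interpolation=cv2.INTER_CUBIC))
E
```

```text
top cam [0.4826141  0.01216952 0.90417616]
table z 0.0008556790112982134
((565.9973754882812, 42.57568359375), (301.1070861816406, 440.7184753417969), 12.784211158752441)
[[ 370.41495  224.15784]
 [ 467.93704 -205.63538]
 [ 761.57983 -139.00647]
 [ 664.05774  290.78674]]
(289, 191) [0.5541 0.0875 0.0441]
(270, 193) [0.5476 0.1168 0.075 ]
(312, 220) [0.5034 0.0453 0.0697]
(312, 250) [0.4506 0.0469 0.0039]
(305, 185) [0.5625 0.0583 0.0711]
(204, 210) [0.519  0.2384 0.0306]
(431, 162) [ 0.6109 -0.1633  0.0336]
(285, 180) [0.5733 0.095  0.0442]
(295, 200) [0.5385 0.0767 0.0438]
(240, 203) [0.5324 0.1751 0.0304]
scene cam [1.05150605 0.21311977 0.64456306]
(355, 228) [0.5559 0.0878 0.0436]
(350, 225) [0.5521 0.0765 0.0427]
(375, 225) [0.5576 0.124  0.0716]
(345, 185) [0.4807 0.0376 0.0687]
(228, 215) [ 0.6139 -0.1536  0.028 ]
(444, 247) [0.5211 0.2503 0.0311]
```

```bash
python3 - <<'E'
from h import *
a=np.radians(12.78);c0=np.array([.566,.0426])
A=np.array([[np.cos(a),np.sin(a)],[-np.sin(a),np.cos(a)]])
for n in("top","scene"):
    c=dict(np.load(f"{n}0.npz"));W=world(c).reshape(-1,3);W=W[~np.isnan(W[:,0])]
    T=np.c_[(W[:,:2]-c0)@A.T,W[:,2]]
    s=T[(abs(T[:,0])<.15)&(abs(T[:,1])<.22)]
    # jaw
    b=s[(s[:,2]>.066)&(s[:,2]<.085)]
    pl=b[b[:,0]<-.035];bl=b[(b[:,0]>-.03)&(b[:,0]<.03)]
    print(n,"plate y",np.percentile(pl[:,1],[2,50,98]),"x",np.percentile(b[:,0],[1,99]),np.median(pl[:,2]))
    h,e=np.histogram(bl[:,1],bins=np.arange(-.05,.12,.004));print([(round(x,3),int(k)) for x,k in zip(e,h) if k])
    k=bl[bl[:,1]>np.median(pl[:,1])+.03]
    print("block y",np.percentile(k[:,1],[2,98]),"x",np.percentile(k[:,0],[2,98]),np.median(k[:,2]))
    p=s[(abs(s[:,0])<.035)&(s[:,2]>.035)&(s[:,2]<.052)&(s[:,1]>np.median(pl[:,1])+.005)&(s[:,1]<np.median(pl[:,1])+.06)]
    print("pad x",np.percentile(p[:,0],[2,98]),"y",np.percentile(p[:,1],[2,98]),"z",np.percentile(p[:,2],[10,50,90]))
    br=s[(s[:,2]>.026)&(s[:,2]<.033)&(abs(s[:,0])<.02)];print("bar x",np.percentile(br[:,0],[2,50,98]), "slope", np.polyfit(br[:,1],br[:,0],1))
E
```

```text
top plate y [0.01088364 0.01424274 0.0176664 ] x [-0.13259151  0.02283843] 0.07078913202577536
[(np.float64(0.01), 60), (np.float64(0.014), 72), (np.float64(0.07), 50), (np.float64(0.074), 69), (np.float64(0.078), 70), (np.float64(0.082), 59)]
block y [0.07183314 0.08553621] x [-0.02458314  0.02248077] 0.07452438273371288
pad x [-0.0247773   0.02314715] y [0.02180388 0.07184785] z [0.04288231 0.0449879  0.04700747]
bar x [-0.0087162  -0.00078596  0.00737967] slope [-0.00027248 -0.00082145]
scene plate y [0.01278891 0.01625046 0.01958101] x [-0.12920387  0.02462708] 0.06848073984319403
[(np.float64(0.01), 12), (np.float64(0.014), 51), (np.float64(0.018), 26), (np.float64(0.07), 4), (np.float64(0.074), 49), (np.float64(0.078), 51), (np.float64(0.082), 49), (np.float64(0.086), 19)]
block y [0.07398323 0.0872753 ] x [-0.02377589  0.02450442] 0.07238421864263717
pad x [-0.02403513  0.02419459] y [0.02390025 0.07297896] z [0.04131068 0.04289577 0.04438362]
bar x [-0.00968944  0.00050471  0.01350403] slope [0.00040068 0.00056264]
```

View pics/tz.png

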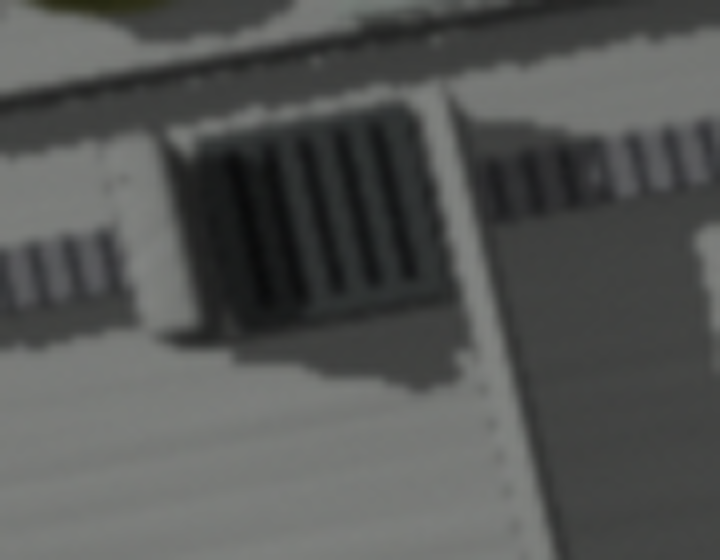

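View pics/sz.png

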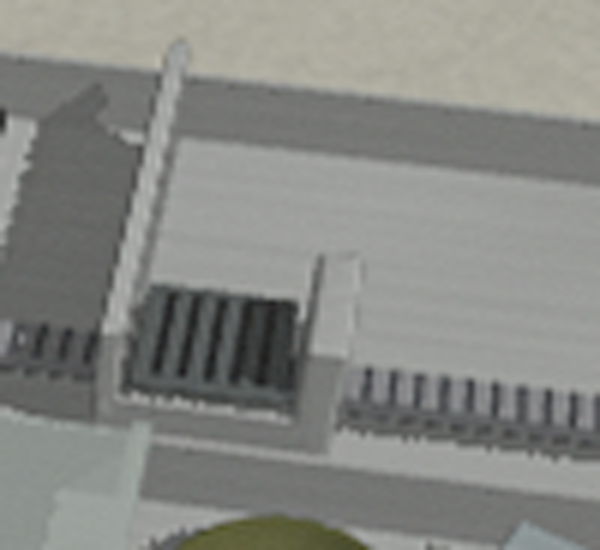

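Measured so far:
- Tray centre is (0.566, 0.043) with yaw 12.8°.
- Plate top is 69.6 mm high (70 expected), block top is 73.5 mm (74), and the pad-to-face distances fit.
- The pad centre lies at tray (0, 0.0457).

I'll shut the fingers and turn them so the 42 mm width runs along tray x. Then I'll move above the pad, about 4 mm towards the block.

apply_moves --rows '[[[0.035, 0, 0.037], -5], [[0.07, 0, 0.074], -11], [[0.105, 0, 0.111], -17], [[0.14, 0, 0.148], -23], [[0.175, 0, 0.185], -29], [[0.21, 0, 0.222], -35], [[0.245, 0, 0.259], -41], [[0.28, 0, 0.296], -47], [[0.315, 0, 0.333], -53], [[0.35, 0, 0.37], -59], [[0.385, 0, 0.407], -65], [[0.42, 0, 0.444], -71], [[0.455, 0, 0.481], -77], [[0.49, 0, 0.518], -82], [[0.525, 0, 0.555], -84.7], [[0.556, 0, 0.59], -84.7], [[0.556, 0.03, 0.59], -84.7], [[0.556, 0.07, 0.59], -84.7], [[0.556, 0.1, 0.59], -84.7], [[0.556, 0.1, 0.59], -84.7]]' --gripper 0 --grip_force 20

```text
time_s: 2.6
tcp_pos: [0.5535, 0.0913, 0.1898]
eef_rot: [-89.7, 0.1, 102.8]
contact_force: [-0.5, 0.9, 0.7]
gripper_width: 0.0003
```

```bash
python3 - <<'E'
from h import *
s=get_state();print(s["tcp_pos"],s["eef_rot"],s["contact_force"],s["joints"])
for n in("scene","top"):
    c=capture(n);np.savez(f"{n}1.npz",**c)
    cv2.imwrite(f"pics/{n}1.png",cv2.resize(c["pixels"][100:300,200:480],None,fx=2.7,fy=2.7))
E
```

```text
[0.55346823 0.09128535 0.18981384] [-8.96974096e+01  6.40545975e-02  1.02778405e+02] [-0.48433363  0.93998401  0.69392526] [ 2.93449661e+01  1.51560098e+01 -2.15567216e+01 -3.09153452e-02
 -5.35955659e+01 -1.65483155e+01]
```

View pics/scene1.png

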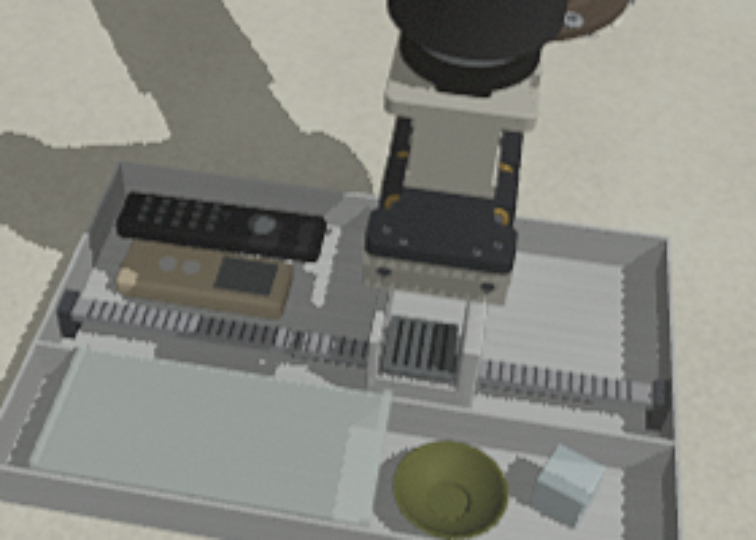

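The gripper is centred over the pad at tray (-0.001, 0.050), with the tool's x axis along tray +y. Now I'll descend to about 4 mm above the pad.

apply_moves --rows '[[[0, 0.02, 0], 0], [[0, 0.04, 0], 0], [[0, 0.055, 0], 0], [[0, 0.065, 0], 0], [[0, 0.071, 0], 0], [[0, 0.073, 0], 0], [[0, 0.073, 0], 0], [[0, 0.073, 0], 0]]'

```text
time_s: 3.7
tcp_pos: [0.5551, 0.092, 0.1196]
eef_rot: [-90.0, -0.0, 102.8]
contact_force: [-0.2, 0.8, 0.5]
gripper_width: 0.0008
```

apply_moves --rows '[[[0, 0.003, 0], 0], [[0, 0.006, 0], 0], [[0, 0.009, 0], 0], [[0, 0.009, 0], 0], [[0, 0.009, 0], 0]]'

```text
time_s: 4.32
tcp_pos: [0.5549, 0.0919, 0.1101]
eef_rot: [-90.0, 0.0, 102.8]
contact_force: [0.1, -0.6, 0.0]
gripper_width: 0.0002
```

apply_moves --rows '[[[0, 0.002, 0], 0], [[0, 0.003, 0], 0], [[0, 0.003, 0], 0], [[0, 0.003, 0], 0]]'

```text
time_s: 4.82
tcp_pos: [0.555, 0.0919, 0.1073]
eef_rot: [-90.0, -0.0, 102.8]
contact_force: [-0.9, 0.4, 3.2]
gripper_width: 0.0003
```

apply_moves --rows '[[[0, 0.001, 0], 0], [[0, 0.002, 0], 0], [[0, 0.002, 0], 0], [[0, 0.002, 0], 0]]'

```text
time_s: 5.32
tcp_pos: [0.555, 0.092, 0.1052]
eef_rot: [-90.0, -0.0, 102.8]
contact_force: [-1.0, 0.7, 3.7]
gripper_width: 0.0005
```

apply_moves --rows '[[[0, 0.001, 0], 0], [[0, 0.001, 0], 0], [[0, 0.001, 0], 0]]'

```text
time_s: 5.7
tcp_pos: [0.5549, 0.0919, 0.1042]
eef_rot: [-90.0, -0.0, 102.8]
contact_force: [-0.8, -0.1, 5.1]
gripper_width: 0.0003
```

apply_moves --rows '[[[0, 0.001, 0], 0], [[0, 0.001, 0], 0], [[0, 0.001, 0], 0]]'

```text
time_s: 6.08
tcp_pos: [0.555, 0.0919, 0.1038]
eef_rot: [-90.0, 0.0, 102.8]
contact_force: [-2.8, 0.2, 10.3]
gripper_width: 0.0006
```

The pad is on its hard stop: the force jumped to 10 N and the tip is at z≈38.2 mm. Now I'll push along tray +y while holding it down.

apply_moves --rows '[[[0.004, 0, 0], 0], [[0.008, 0, 0], 0], [[0.012, 0, 0], 0], [[0.016, 0, 0], 0], [[0.02, 0, 0], 0], [[0.025, 0, 0], 0], [[0.03, 0, 0], 0], [[0.035, 0, 0], 0], [[0.04, 0, 0], 0], [[0.04, 0, 0], 0]]'

```text
time_s: 7.32
tcp_pos: [0.5461, 0.131, 0.1038]
eef_rot: [-90.0, 0.0, 102.8]
contact_force: [-3.0, -0.6, 10.4]
gripper_width: 0.0004
```

```bash
python3 - <<'E'
from h import *
print(get_state()["contact_force"],get_state()["tcp_pos"])
for n in("scene",):
    c=capture(n);np.savez(f"{n}2.npz",**c)
    cv2.imwrite(f"pics/{n}2.png",cv2.resize(c["pixels"][100:300,200:480],None,fx=2.7,fy=2.7))
E
```

```text
[-3.02815975 -0.61130648 10.39651418] [0.54614457 0.1309786  0.10378815]
```

View pics/scene2.png

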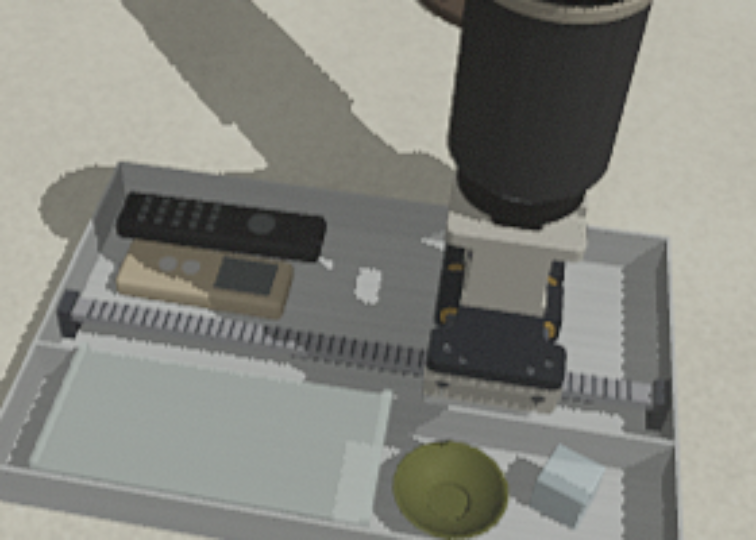

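The jaw is following: the bar is now uncovered up to pixel (425,360), where it used to end at about 370. The remotes, dish and cube haven't moved.

apply_moves --rows '[[[0.004, 0, 0], 0], [[0.008, 0, 0], 0], [[0.012, 0, 0], 0], [[0.016, 0, 0], 0], [[0.02, 0, 0], 0], [[0.024, 0, 0], 0], [[0.028, 0, 0], 0], [[0.032, 0, 0], 0], [[0.036, 0, 0], 0], [[0.04, 0, 0], 0], [[0.04, 0, 0], 0]]'

```text
time_s: 8.75
tcp_pos: [0.5372, 0.1699, 0.1038]
eef_rot: [-90.0, 0.0, 102.8]
contact_force: [-2.7, -0.9, 10.2]
gripper_width: 0.0005
```

apply_moves --rows '[[[0.003, 0, 0], 0], [[0.006, 0, 0], 0], [[0.009, 0, 0], 0], [[0.012, 0, 0], 0], [[0.012, 0, 0], 0]]'

```text
time_s: 9.38
tcp_pos: [0.5346, 0.1815, 0.1038]
eef_rot: [-90.0, 0.0, 102.8]
contact_force: [-2.3, -1.4, 10.2]
gripper_width: 0.0006
```

apply_moves --rows '[[[0.003, 0, 0], 0], [[0.006, 0, 0], 0], [[0.009, 0, 0], 0], [[0.012, 0, 0], 0], [[0.012, 0, 0], 0]]'

```text
time_s: 10.0
tcp_pos: [0.532, 0.1932, 0.1038]
eef_rot: [-90.0, 0.0, 102.8]
contact_force: [-1.4, -1.3, 9.6]
gripper_width: 0.0007
```

```bash
python3 - <<'E'
from h import *
print(get_state()["contact_force"],get_state()["tcp_pos"])
for n in("scene","top"):
    c=capture(n);np.savez(f"{n}3.npz",**c)
    cv2.imwrite(f"pics/{n}3.png",cv2.resize(c["pixels"][100:300,200:480] if n=="scene" else c["pixels"][70:300,170:450],None,fx=2.5,fy=2.5))
E
```

```text
[-1.41018066 -1.30500096  9.57952683] [0.53195525 0.19320405 0.10380297]
```

View pics/scene3.png

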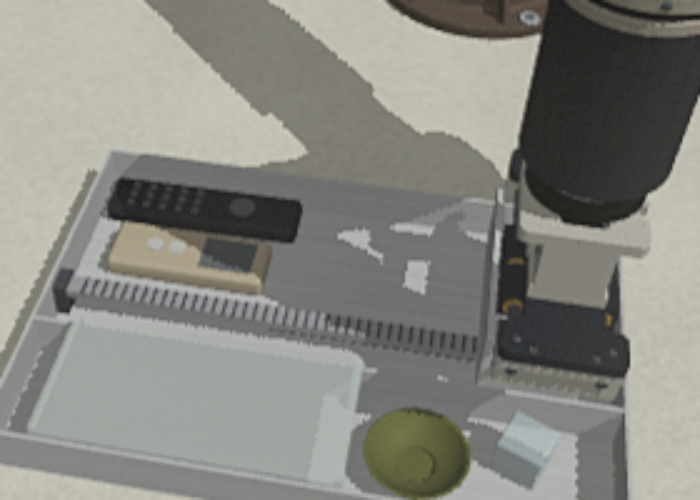

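View pics/top3.png

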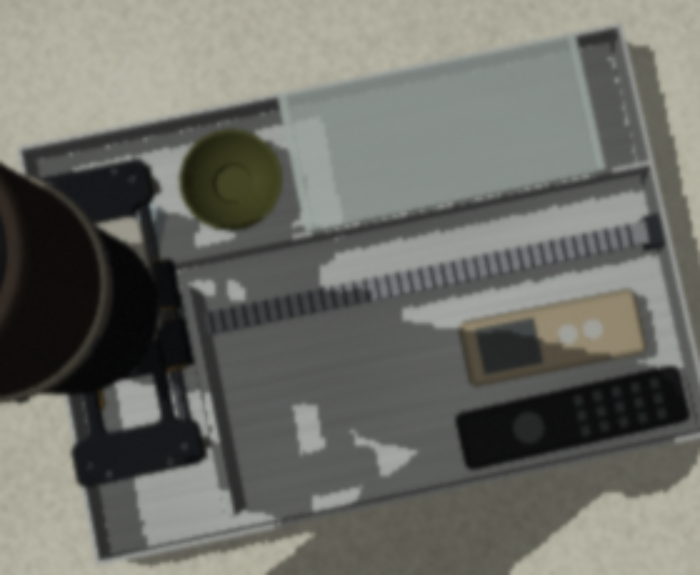

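The plate now stands well back, along the line from top-view crop pixel (200,285) to (235,505). I'll measure its position against the finger.

```bash
cat >> h.py <<'E'
def tray(W):
    a=np.radians(12.78);c0=np.array([.566,.0426]);A=np.array([[np.cos(a),np.sin(a)],[-np.sin(a),np.cos(a)]])
    W=W.reshape(-1,3);W=W[~np.isnan(W[:,0])]
    return np.c_[(W[:,:2]-c0)@A.T,W[:,2]]
E
python3 - <<'E'
from h import *
print("tcp",tray(get_state()["tcp_pos"]))
for n in("top","scene"):
  for i in (0,3):
    T=tray(world(dict(np.load(f"{n}{i}.npz"))))
    s=T[(T[:,0]>-.13)&(T[:,0]<-.04)&(abs(T[:,1])<.2)&(T[:,2]>.06)&(T[:,2]<.077)]
    h,e=np.histogram(s[:,1],bins=np.arange(-.02,.2,.003));print(n,i,np.median(s[:,1]),[(round(float(x),3),int(k)) for x,k in zip(e,h) if k>3])
    b=T[(abs(T[:,0])<.02)&(T[:,1]>.19)&(T[:,1]<.22)&(T[:,2]<.045)]
    if i==0:print("end", [(round(y,3),round(float(np.median(b[(b[:,1]>y)&(b[:,1]<y+.003),2])),3)) for y in np.arange(.19,.22,.003)])
E
```

```text
tcp [[7.84615614e-05 1.54368364e-01 1.03773588e-01]]
top 0 0.014074047301481325 [(0.01, 78), (0.013, 95), (0.016, 55)]
end [(np.float64(0.19), 0.005), (np.float64(0.193), 0.006), (np.float64(0.196), 0.015), (np.float64(0.199), 0.007), (np.float64(0.202), 0.005), (np.float64(0.205), 0.023), (np.float64(0.208), 0.034), (np.float64(0.211), 0.033), (np.float64(0.214), 0.032), (np.float64(0.217), 0.038)]
top 3 0.117006536109379 [(0.112, 63), (0.115, 94), (0.118, 99), (0.121, 9)]
scene 0 0.016351179915369912 [(0.01, 5), (0.013, 50), (0.016, 49), (0.019, 19)]
end [(np.float64(0.19), 0.024), (np.float64(0.193), 0.002), (np.float64(0.196), 0.02), (np.float64(0.199), 0.022), (np.float64(0.202), 0.003), (np.float64(0.205), 0.023), (np.float64(0.208), 0.021), (np.float64(0.211), 0.029), (np.float64(0.214), 0.025), (np.float64(0.217), 0.032)]
scene 3 0.11881384647482601 [(0.115, 43), (0.118, 48), (0.121, 22)]
```

The jaw has moved 103 mm and the finger 104 mm, so pad friction is dragging it along with the block about 12 mm ahead. I'll continue in short steps to the stop.

apply_moves --rows '[[[0.003, 0, 0], 0], [[0.006, 0, 0], 0], [[0.008, 0, 0], 0], [[0.01, 0, 0], 0], [[0.01, 0, 0], 0]]'

```text
time_s: 10.72
tcp_pos: [0.5297, 0.2029, 0.1038]
eef_rot: [-90.0, 0.0, 102.8]
contact_force: [-2.5, -1.9, 10.8]
gripper_width: 0.0005
```

apply_moves --rows '[[[0.002, 0, 0], 0], [[0.004, 0, 0], 0], [[0.006, 0, 0], 0], [[0.006, 0, 0], 0]]'

```text
time_s: 11.22
tcp_pos: [0.5285, 0.2078, 0.1037]
eef_rot: [-90.0, 0.1, 102.8]
contact_force: [0.5, -6.2, 11.3]
gripper_width: 0.0004
```

apply_moves --rows '[[[0.002, 0, 0], 0], [[0.004, 0, 0], 0], [[0.005, 0, 0], 0], [[0.005, 0, 0], 0]]'

```text
time_s: 11.72
tcp_pos: [0.5275, 0.2126, 0.1037]
eef_rot: [-90.0, 0.1, 102.8]
contact_force: [1.3, -7.1, 9.6]
gripper_width: 0.0004
```

The resistance has risen to 6–7 N along tray y, which fits the jaw being at its stop with the finger sliding on the pad. I'll measure the plate, then push on until the finger meets the block.

```bash
cat >> h.py <<'E'
def plate(tag):
  for n in("top","scene"):
    c=capture(n);np.savez(f"{n}{tag}.npz",**c);cv2.imwrite(f"pics/{n}{tag}.png",c["pixels"])
    T=tray(world(c))
    s=T[(T[:,0]>-.13)&(T[:,0]<-.04)&(abs(T[:,1])<.2)&(T[:,2]>.06)&(T[:,2]<.077)]
    print(n,np.median(s[:,1]),np.percentile(s[:,1],[3,97]))
E
python3 -c "
from h import *
print(tray(get_state()['tcp_pos']));plate('4')"
```

```text
[[8.61714346e-05 1.74252693e-01 1.03708889e-01]]
top 0.13045425140690836 [0.12776813 0.13468781]
scene 0.13281223324508362 [0.12981444 0.13646956]
```

apply_moves --rows '[[[0.002, 0, 0], 0], [[0.004, 0, 0], 0], [[0.004, 0, 0], 0], [[0.004, 0, 0], 0]]'

```text
time_s: 12.32
tcp_pos: [0.5266, 0.2164, 0.1037]
eef_rot: [-90.0, 0.1, 102.8]
contact_force: [0.7, -7.8, 10.0]
gripper_width: 0.0003
```

apply_moves --rows '[[[0.001, 0, 0], 0], [[0.002, 0, 0], 0], [[0.002, 0, 0], 0]]'

```text
time_s: 12.7
tcp_pos: [0.5266, 0.2166, 0.1037]
eef_rot: [-89.9, 0.2, 102.8]
contact_force: [7.8, -17.0, 10.2]
gripper_width: 0.0003
```

The finger is firmly against the block: 2 mm more commanded gave only 0.2 mm of travel and 18 N, so the jaw is on its stop. I'll ease the push off slightly without dragging the jaw back, rise off the pad, move away from the block and withdraw.

apply_moves --rows '[[[-0.001, 0, 0], 0], [[-0.0015, 0, 0], 0], [[-0.0015, 0, 0], 0]]'

```text
time_s: 13.08
tcp_pos: [0.5266, 0.2164, 0.1037]
eef_rot: [-90.0, 0.1, 102.8]
contact_force: [2.7, -9.5, 9.4]
gripper_width: 0.0006
```

apply_moves --rows '[[[0, -0.003, 0], 0], [[0, -0.006, 0], 0], [[0, -0.01, 0], 0], [[0, -0.013, 0], 0], [[0, -0.013, 0], 0]]'

```text
time_s: 13.7
tcp_pos: [0.5252, 0.2161, 0.115]
eef_rot: [-89.8, 0.1, 102.7]
contact_force: [1.4, -6.1, -0.9]
gripper_width: 0.0002
```

Off the pad, with a light touch still on the block. Next I'll back away about 8 mm inside the well, then go up.

apply_moves --rows '[[[-0.003, 0, 0], 0], [[-0.006, 0, 0], 0], [[-0.009, 0, 0], 0], [[-0.009, 0, 0], 0], [[-0.009, -0.01, 0], 0], [[-0.009, -0.03, 0], 0], [[-0.009, -0.06, 0], 0], [[-0.009, -0.1, 0], 0], [[-0.009, -0.14, 0], 0], [[-0.009, -0.18, 0], 0], [[-0.009, -0.18, 0], 0]]'

```text
time_s: 15.08
tcp_pos: [0.5294, 0.2102, 0.3008]
eef_rot: [-90.4, -0.2, 102.8]
contact_force: [-0.2, 0.2, 0.1]
gripper_width: 0.0005
```

```bash
python3 -c "
from h import *
print(get_state()['contact_force'],get_state()['time_s']);plate('5')"
```

```text
[-0.18177953  0.18827241  0.13713248] 15.075
top 0.13045826422232415 [0.12776878 0.13459935]
scene 0.1326348560540987 [0.1297238  0.13648095]
```

View pics/scene5.png

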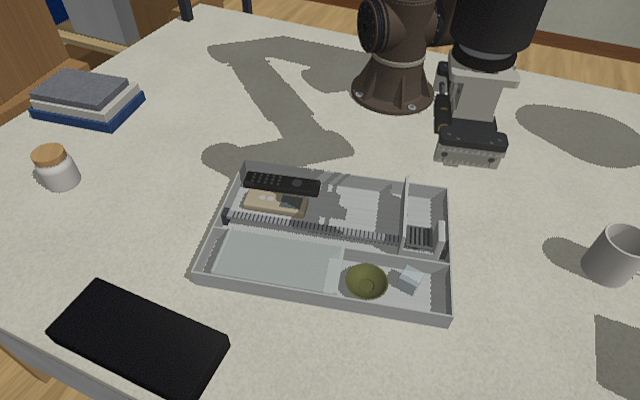

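View pics/top5.png

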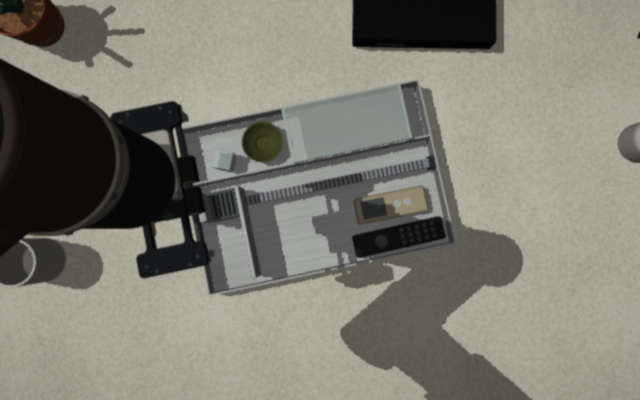

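The jaw stands at the end of the bar: scene (420,237), plate edge at (405,215). The plate position hasn't changed since the firm push, and the other items are where they started. I'll check the pad height and hand in.

```bash
python3 -c "
from h import *
T=tray(world(dict(np.load('scene5.npz'))))
s=T[(abs(T[:,0])<.02)&(T[:,1]>.142)&(T[:,1]<.185)&(T[:,2]<.06)];print('pad z',np.percentile(s[:,2],[10,50,90]))
a=np.load('scene0.npz')['pixels'].astype(int);b=np.load('scene5.npz')['pixels'].astype(int)
print('dish/cover diff',abs(a-b)[265:300,345:425].mean(),abs(a-b)[240:285,215:330].mean())
print(close_job())"
```

```text
pad z [0.031575   0.04595981 0.04735771]
dish/cover diff 7.613571428571428 9.659194847020935
the job is handed in; nothing more can be done
None
```

The jaw is fully home at the end of its bar, and the job was handed in at about 15 s of the 35 s allowed.

- **Pressing:** With the fingers shut, I pressed the release pad onto its hard stop. The force jumped from 5 to 10 N, and I held it down for the whole push.
- **Pushing:** The jaw moved about 116 mm along tray +y. Pad friction carried it to the stop, and then I pushed on the block itself. There 2 mm more commanded gave only 0.2 mm of travel at about 18 N.
- **Letting go:** I eased the push off, rose straight off the pad, backed away from the block and withdrew upwards.

**Last checks:**
- **Jaw:** After I let go, the plate was where it had been when pressed against the stop, within 0.2 mm in both cameras.
- **Pad:** It had sprung back up, with a median height of 46 mm against 47 mm nominal.
- **Robot:** The contact force was about zero.
- **Other items:** By eye, the remotes, dish, cube and cover look unmoved. My pixel comparison of the dish and cover areas was not zero (means of 8 and 10 out of 255). That could be the arm's changed shadow, but I didn't confirm it. I did not re-measure any of these items in 3D.
- **Camera disagreement:** The two cameras differ by a steady 2 mm or so, which is within their calibration.

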